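# Index the board clamp over the preheating plate

## Robot

A 7-joint arm with a two-finger parallel gripper is mounted at the origin on the work surface. World frame = base frame: x ahead of the robot, y to its left, z up, the work surface at z = 0. Lengths are in m, angles in rad, forces in N, time in s.
With the tool pointing down it reaches from about 0.35 to 0.9 m from the base axis. Payload 19.9 kg.
Tool frame: the origin (TCP) lies at the very end of the fingers, on their centre line; the grasp point (between the pads) lies 19 mm behind it (robot.hold_point_z is the distance from the TCP to the grasp point, in m); z points along the fingers, y is the line along which they close (so a half turn about z gives the same grasp; the last joint's range is limited). The gripper opens to 94 mm and grips with 3 to 60 N. Pads are 16 mm wide; open, the fingers measure 119 mm over their backs; the gripper's body (75 mm by 177 mm) begins 78 mm behind the grasp point.
Start: joints at [-1.391, 0.417, -0.01, 1.614, 0.005, 1.111, -0.053], TCP at [0.137, 0.61, 0.205] pointing down, gripper open.
Joint ranges: [-2.81, 2.81], [-0.39, 2.02], [-1.27, 1.25], [0.06, 2.57], [-1.19, 4.33], [0.19, 2], [-2.82, 2.82]. Speed limits (rad/s): [1.89, 1.89, 2.39, 2.39, 3.01, 3.01, 3.01].

## Interface

Orientations are given as [roll, pitch, yaw] about the fixed x, y, z axes, in that order (R = Rz(yaw) Ry(pitch) Rx(roll)).
In Python, from plant import robot gives the robot as it stands. The module is installed in compiled form; this text tells all that it offers.
- The arm moves only by the shell command python3 -m pendant 'ROWS'. ROWS is a JSON object of lists of equal length, an entry for each row: "linear": the shift along the world's x, y, z in units of 25 mm (1.0 is 25 mm), a list of three; "rotation": the turn, a rotation vector about the world's x, y, z in units of 6 degrees (1.0 is 6 degrees), a list of three; "claw": the finger opening in mm, from 0 to 94. A call has 1 to 5 rows; each row shifts and turns the commanded pose from where the row before left it; what a row does not reach is not made up. A row lasts 1/8 s, in which the tool goes at most 62.5 mm and 10.7 degrees, less where a joint would pass 70% of its speed; a pose out of reach is approached as far as the arm can. A call is refused whole if a number of a shift passes 1 or a number of a turn 1, either way. A call with a gripper value outside its range is refused whole. The fingers move at their own pace and stop on an object; the grip force is fixed at half the most. Time passes only in rows, so rows that do not move let the fingers close. It gives the time, the measured TCP pose, the force, the opening and the grip force at its end, in the units of the state.
- robot.sense(): the state, without advancing time (a new reading comes with each control period).
- robot.grab_frame(name): name is "scene" or "top" or "wrist"; returns (picture, depth): 384x512x3 uint8, red, green, blue; 384x512 float32, m along the optical axis (not along the pixel's ray), 0 where there is no reading.
- robot.camera_model(name): a dict with "fx", "fy", "cx", "cy" (pixels), "extrinsics" (4x4, takes a point from world to camera coordinates). Camera axes: x right, y down, z forward; pixel columns grow to the right and rows downward; lengths in m; the calibration is good to about 2 mm. A picture is of the moment at which its call begins: read the wrist's pose just before it. camera_model takes no time and is no camera call; for the wrist camera it gives the pose at the moment of the call.
- robot.job_done(): hands the job in; it is judged then, once.
Trained networks look in the newest picture that a camera, given by its name, has taken for a name from the list of things; names that differ only in an ending like _2 or _b are one class to them, and where a whole thing is asked for, a point or a joint stands for the part that bears it (a point fixed in the world has none). Each returns a list of dicts, best first, with "confidence" (0 to 1); they miss things now and then, are a little off and sometimes report something else, mostly with a low value. They report only what shows in the picture. A call takes as long as a camera call. They do not tell look-alikes from the thing itself.
- robot.silhouettes(camera, thing): "pixels" (384x512 bool, what is visible of it).
- robot.place_of(camera, thing): "location" ([x, y, z] in m, in world coordinates, good to about 4 mm: a listed point, or the origin of a listed thing).
The state is a dict: "time": time; "joint_positions": joint angles; "dq": joint speeds; "joint_torque": joint torques, N m; "position": TCP position; "tcp_rot": TCP orientation; "force": force on the tool from outside, world axes, zero at the start; "wrist_torque": the same for the moment, N m; "width": finger opening in m; "finger_force": force on a finger pad.
Only numpy, scipy, OpenCV 4.12 (cv2) and the standard library are available. Lean on these libraries where they do the work, as an engineer would, in place of code of your own. Each camera call takes 0.05 s, during which the arm holds its last target. There are 200 camera calls.

## Task

The swing arm with the clamped circuit board is pinned in the middle hole of its index stand. Hook a fingertip through the pull ring on the arm, lift the spring pin clear, swing the arm exactly one hole, to the side that brings the board over the preheating plate rather than over the parts tray, and let the pin drop fully home in that hole. Be gentle with the ring, do not force the arm while the pin is down, and leave the plate, the tray, the mug, the mouse and the bottle where they stand.

Things in the scene. Friction and masses are not known exactly. Their poses are not given: they have to be found in the camera images.
- stand: Fixed index stand, origin on the table under the arm's vertical pivot, z up, turned a little. Dark foot 110 mm across; on its own +x side (away from the robot) an aluminium sector plate, radius 128 to 172 mm, top 30 mm above the table, 70 degrees either side of +x, with five 10 mm holes on a 150 mm radius at -60, -30, 0, 30 and 60 degrees.
- swing_arm (a joint): Arm's angle on the stand, rad: 0 = pinned in the middle hole (start), arm along the stand's +x; positive = counter-clockwise from above (ring and board go to the stand's +y). Next holes at +0.524 and -0.524, outer ones at +-1.047, stops at +-1.10. Light friction, about 0.8 N at the ring: it stays where it is left.
- index_pin (a joint): Lift of the spring pin, m: 0 = fully home (10 mm deep in a hole), about 0.010 = tip on top of the plate between holes, 0.018 = upper stop. Spring pushes down with 5 N when home, 8 N at the stop; the pin drops by itself when let go. Round-nosed, 8 mm thick, upright, 150 mm from the pivot; it slips into a hole from up to about 3 mm to either side.
- pull_ring: Ring of 6 mm wire, rigid on the pin; moves with pin and arm. Origin = centre of its opening, 162 mm from the pivot, 90 mm above the table when the pin is home. Opening 50 mm wide, 40 mm high (36 mm wide at the top and bottom bars). Own y runs along the bars; own z from bottom to top bar, leaning 30 degrees away from the pivot; own x through it, outward from the pivot and 30 degrees down.
- ring_top (a point): Middle of the ring's top bar (wire centre), 23 mm along the ring's own z from its origin; 110 mm above the table when the pin is home. A finger sloping down and outward from the pivot at about 45 degrees passes under this bar and over the arm below; rising straight up it carries the bar and the pin.
- pivot (a point): On the pivot axis, at the top of the dark arm bar, 44 mm above the table; turns with the arm. The bar, 30 mm wide, runs outward from here to the board clamp; the hub and its cap on the pivot rise to 58 mm; round the pin the bar carries a 22 mm bush with its top 60 mm above the table.
- board (a point): Centre of the circuit board's top, 240 mm from the pivot, 52 mm above the table. The board sits in a metal clamp on the arm's outer end, about 76 x 80 mm, from 36 to 54 mm above the table, and swings with the arm; the clamp passes clear above the plate and the tray.
- heater: Preheating plate: flat square dark box 84 x 84 x 20 mm with a bright metal top, loose; origin at the centre of its underside. Stands under the board's path, about one hole to the left or one hole to the right of the board's starting place.
- tray: Open grey parts tray with six compartments, 86 x 76 x 20 mm, loose; origin at the centre of its underside. Stands one hole to the side opposite to the preheating plate.
- mug: Mug, 80 mm across, 88 mm high, loose; origin at the centre of its underside.
- mouse: Computer mouse, about 100 x 60 x 34 mm, loose; origin at its underside.
- flux_bottle: Small bottle, 40 mm across, 105 mm high, loose; origin at the centre of its underside.
There are look-alikes about, which are no part of the job. Leave any green or purple look-alike of the heater alone.

How it is judged:
On the way, in this order (a step that is already met when the one before it is completed fails the run):
1. a finger in the ring lifts the pin clear of the plate while the arm is still at the middle hole (value of joint index_pin above 0.0095 m and contact force between the fingers and pull_ring above 1 N and value of joint swing_arm between -0.1 and 0.1 rad), for 0.05 s.
2. the arm stands at the next hole towards the preheating plate with the pin home (horizontal distance between board and heater below 0.03 m and value of joint index_pin below 0.002 m), for 0.2 s.
At the end, for the whole second after the job is handed in: The pin is home (within 2 mm) in the hole next to the middle one on the preheating plate's side, the board's centre is within 30 mm of the plate's centre seen from above, the arm is at rest, and plate and tray (15 mm), mug, mouse and bottle (20 mm) are where they stood (all of step 2 and (value of joint swing_arm between 0.49 and 0.56 rad or value of joint swing_arm between -0.56 and -0.49 rad) and velocity of joint swing_arm between -0.05 and 0.05 rad/s and distance of each of heater, tray from where it was at the start of the episode below 0.015 m and distance of each of mug, mouse, flux_bottle from where it was at the start of the episode below 0.02 m); the robot touches nothing.
It fails at once if the arm is swung well past the next hole (value of joint swing_arm above 0.8 rad or value of joint swing_arm below -0.8 rad).
It fails at once if the arm is forced with the pin down (value of joint index_pin below 0.005 m and (value of joint swing_arm between 0.07 and 0.45 rad or value of joint swing_arm between -0.45 and -0.07 rad)).
It fails at once if the ring is squeezed or wrenched with more than 40 N (contact force between the fingers and pull_ring above 40 N).
It fails at once if the preheating plate or the tray is lifted or shoved (distance of any of heater, tray from where it was at the start of the episode above 0.03 m).
It fails at once if a bystander is lifted, tipped or shoved (distance of any of mug, mouse, flux_bottle from where it was at the start of the episode above 0.03 m or angle between any of mug, flux_bottle's own z axis and vertical above 0.5 rad).
It also fails if it takes over 45 s, if anything falls off the work surface, if the arm or the gripper's body presses on something with over 40 N, if the wrist force passes 120 N, or if a joint passes its speed limit or range.

## Working session

There is one attempt and no reset: what is moved stays moved. The work goes in short steps, Python scripts to look and compute and a shell command to move; the robot and the scene stay as the last step left them, time stands still between calls to the robot, and variables do not carry over. Pictures are saved under pics/ and viewed, at most 10 in all, crops included, and the job is handed in when it is done.

```bash
mkdir -p pics; cat > h.py <<'E'
from plant import robot
import numpy as np, cv2
def save(c,n):
    p,d=robot.grab_frame(c); cv2.imwrite('pics/'+n,p[:,:,::-1]); return p,d
def px(c,P):
    m=robot.camera_model(c);q=np.array(m['extrinsics'])@np.r_[P,1];return (m['fx']*q[0]/q[2]+m['cx'],m['fy']*q[1]/q[2]+m['cy'])
E
python3 - <<'E'
from h import *
for c in ('scene','top'):
    save(c,c+'1.png')
    for t in ('stand','pivot','ring_top','pull_ring','board','heater','tray','mug','mouse','flux_bottle'):
        for r in robot.place_of(c,t)[:3]:
            print(c,t,round(r['confidence'],2),np.round(r['location'],3),np.round(px(c,r['location'])))
s=robot.sense();print(s['time'],s['position'],s['tcp_rot'])
E
```

```text
scene stand 0.77 [ 0.508 -0.078 -0.004] [220. 220.]
scene pivot 0.7 [ 0.508 -0.076  0.046] [218. 211.]
scene pivot 0.69 [ 0.666 -0.116  0.095] [240. 258.]
scene ring_top 0.46 [ 0.673 -0.115  0.108] [242. 258.]
scene pull_ring 0.61 [ 0.663 -0.117  0.091] [239. 258.]
scene board 0.86 [ 0.742 -0.139  0.05 ] [252. 296.]
scene heater 0.97 [ 0.728  0.129 -0.003] [329. 237.]
scene heater 0.75 [ 0.591  0.222 -0.002] [321. 185.]
scene heater 0.55 [ 0.738 -0.016  0.001] [290. 271.]
scene tray 0.58 [ 0.68  -0.245  0.   ] [202. 307.]
scene mug 0.73 [0.595 0.416 0.001] [369. 153.]
scene mug 0.38 [ 0.364  0.348 -0.   ] [302. 119.]
scene mouse 0.87 [ 0.363  0.348 -0.   ] [302. 118.]
scene flux_bottle 0.64 [ 0.481 -0.405  0.002] [106. 282.]
scene flux_bottle 0.51 [ 0.506 -0.073  0.043] [219. 211.]
top stand 0.72 [ 0.509 -0.079  0.004] [289. 216.]
top stand 0.44 [ 0.667 -0.12   0.091] [307. 156.]
top pivot 0.57 [ 0.507 -0.074  0.044] [289. 215.]
top ring_top 0.6 [ 0.674 -0.118  0.111] [308. 151.]
top ring_top 0.32 [ 0.738 -0.136  0.052] [311. 136.]
top pull_ring 0.42 [ 0.667 -0.12   0.088] [307. 156.]
top board 0.76 [ 0.737 -0.139  0.05 ] [311. 137.]
top heater 0.86 [ 0.739 -0.017 -0.002] [269. 141.]
top heater 0.81 [0.726 0.132 0.   ] [219. 144.]
top heater 0.76 [ 0.593  0.218 -0.   ] [189. 186.]
top tray 0.85 [ 0.676 -0.242  0.003] [344. 162.]
top mug 0.7 [ 0.593  0.415 -0.002] [122. 185.]
top mouse 0.59 [0.36  0.342 0.003] [141. 266.]
top flux_bottle 0.53 [ 0.678 -0.116  0.11 ] [307. 150.]
top flux_bottle 0.52 [ 0.486 -0.408  0.001] [402. 227.]
1.1 [0.13747217 0.60967665 0.20541424] [-3.14151762e+00  6.56263152e-05  2.91983161e+00]
```

```bash
python3 - <<'E'
import cv2,numpy as np
a=cv2.imread('pics/scene1.png');b=cv2.imread('pics/top1.png')
cv2.imwrite('pics/m1.png',np.hstack([cv2.resize(a[130:350,150:380],None,fx=1.74,fy=2),cv2.resize(b[100:320,150:350],None,fx=2,fy=2)]))
E
```

```text
(no output)
```

View pics/m1.png

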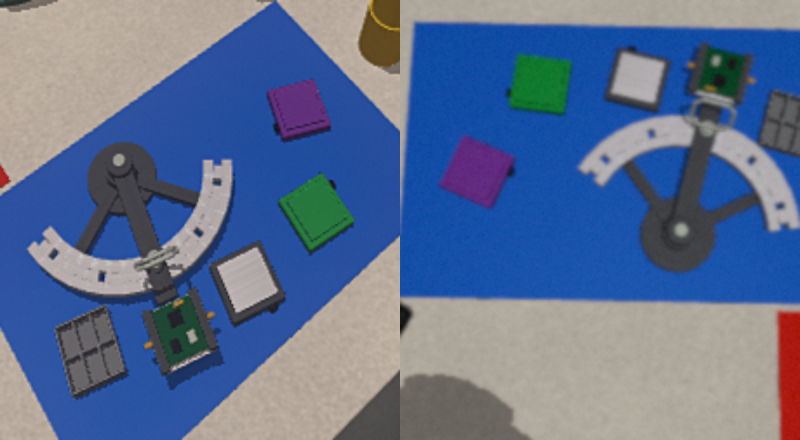

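View pics/scene1.png

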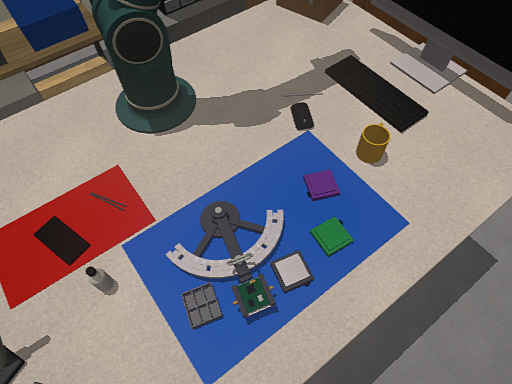

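Heater candidates: the bright-topped one at scene (290,271), green at (329,237) and purple at (321,185). The bright one at world (0.738,-0.016) is the real heater, and it sits exactly at +30° (the grey tray at (202,307) is at -30°). The swing is +0.524, and I approach now.

```bash
python3 -m pendant '{"linear":[[0.6,-0.95,0.4],[0.6,-0.95,0.4],[0.6,-0.95,0.4],[0.6,-0.95,0.4],[0.6,-0.95,0]],"rotation":[[0,0,0],[0,0,0],[0,0,0],[0,0,0],[0,0,0]],"claw":[0,0,0,0,0]}'
python3 -m pendant '{"linear":[[0.6,-0.95,0],[0.6,-0.95,0],[0.6,-0.95,0],[0.6,-0.95,0],[0.6,-0.95,0]],"rotation":[[0,0,0],[0,0,0],[0,0,0],[0,0,0],[0,0,0]],"claw":[0,0,0,0,0]}'
python3 -m pendant '{"linear":[[0.6,-0.95,0],[0.6,-0.95,0],[0.6,-0.95,0],[0.6,-0.95,0],[0.6,-0.95,0]],"rotation":[[0,0,0],[0,0,0],[0,0,0],[0,0,0],[0,0,0]],"claw":[0,0,0,0,0]}'
```

```text
time: 1.72
position: [0.2131, 0.4904, 0.2462]
tcp_rot: [3.14, 0.0, 2.92]
force: [0.5, 0.8, -0.5]
width: 0.0472
finger_force: 0.0
time: 2.35
position: [0.2879, 0.3714, 0.2456]
tcp_rot: [3.141, 0.0, 2.92]
force: [0.9, -0.4, 0.4]
width: 0.0008
finger_force: 0.0
time: 2.98
position: [0.3629, 0.2526, 0.2456]
tcp_rot: [3.141, 0.0, 2.92]
force: [0.1, 0.3, -0.7]
width: 0.0003
finger_force: 0.0
```

```bash
python3 -m pendant '{"linear":[[0.6,-0.95,0],[0.6,-0.95,0],[0.6,-0.95,0],[0.6,-0.95,0],[0.6,-0.95,0]],"rotation":[[-0.13,-0.48,-0.03],[-0.13,-0.48,-0.03],[-0.13,-0.48,-0.03],[-0.13,-0.48,-0.03],[-0.13,-0.48,-0.03]],"claw":[0,0,0,0,0]}'
python3 -m pendant '{"linear":[[0.6,-0.95,0],[0.6,-0.95,0],[0.6,-0.95,0],[0.6,-0.95,0],[0.6,-0.95,0]],"rotation":[[-0.13,-0.48,-0.03],[-0.13,-0.48,-0.03],[-0.13,-0.48,-0.03],[-0.13,-0.48,-0.03],[-0.13,-0.48,-0.03]],"claw":[0,0,0,0,0]}'
python3 -m pendant '{"linear":[[0.6,-0.9,0],[0.6,-0.9,0],[0.6,-0.9,0],[0.6,-0.9,0],[0.6,-0.9,0]],"rotation":[[-0.13,-0.48,-0.03],[-0.13,-0.48,-0.03],[-0.13,-0.48,-0.03],[-0.13,-0.48,-0.03],[-0.13,-0.48,-0.03]],"claw":[0,0,0,0,0]}'
cat >> h.py <<'E'
from scipy.spatial.transform import Rotation as R
def report(a=None):
    """TCP in the arm frame: radius, tangential offset, z; tool axes"""
    s=robot.sense();P=np.array([.5075,-.0755]);a=np.radians(-15.1) if a is None else a
    u=np.array([np.cos(a),np.sin(a)]);v=np.array([-u[1],u[0]]);w=np.array(s['position'][:2])-P
    M=R.from_euler('xyz',s['tcp_rot']).as_matrix()
    print('t',s['time'],'r,tan,z mm',np.round(1000*np.array([w@u,w@v,s['position'][2]]),1),'F',np.round(s['force'],1))
    print('z',np.round(M[:,2],3),'y',np.round(M[:,1],3));return u,v,M
E
python3 - <<'E'
from h import *
u,v,M=report()
d=np.r_[u*.7071,-.7071];T=np.c_[np.cross(np.r_[v,0],d),np.r_[v,0],d]
print('rot units',np.round(np.degrees(R.from_matrix(T@M.T).as_rotvec())/6,2))
for c in ('wrist','scene','top'):
    save(c,c+'2.png')
    for t in ('ring_top','pull_ring','board','pivot'):
        for r in robot.place_of(c,t)[:1]: print(c,t,round(r['confidence'],2),np.round(r['location'],4))
E
```

```text
time: 3.6
position: [0.438, 0.134, 0.2457]
tcp_rot: [-3.133, 0.262, 2.905]
force: [1.0, 0.2, 0.0]
width: 0.0005
finger_force: 0.0
time: 4.22
position: [0.5129, 0.0152, 0.2457]
tcp_rot: [-3.127, 0.523, 2.891]
force: [0.4, 0.6, 0.7]
width: 0.0006
finger_force: 0.0
time: 4.85
position: [0.5879, -0.0971, 0.2456]
tcp_rot: [-3.125, 0.782, 2.877]
force: [1.0, 0.1, 0.4]
width: 0.0008
finger_force: 0.0
t 4.85 r,tan,z mm [8.320e+01 1.000e-01 2.456e+02] F [1.  0.1 0.4]
z [ 0.676 -0.2   -0.709] y [ 0.273  0.962 -0.012]
rot units [ 0.1  -0.06  0.12]
wrist ring_top 0.58 [ 0.6775 -0.1198  0.11  ]
wrist board 0.95 [ 0.7403 -0.1329  0.0512]
scene ring_top 0.47 [ 0.6721 -0.1178  0.1128]
scene pull_ring 0.55 [ 0.6649 -0.1186  0.0913]
scene board 0.78 [ 0.7413 -0.1374  0.0522]
scene pivot 0.94 [ 0.5091 -0.0755  0.048 ]
top ring_top 0.71 [ 0.6766 -0.1173  0.11  ]
top board 0.97 [ 0.7382 -0.1358  0.0495]
```

View pics/wrist2.png

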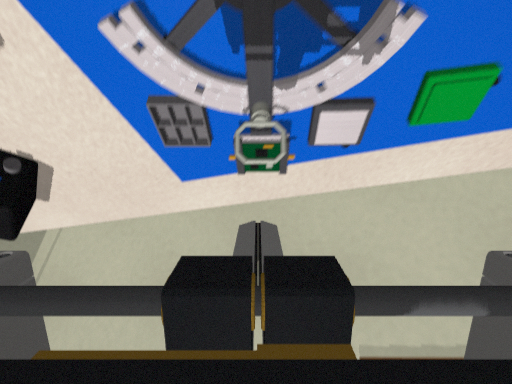

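The wrist picture shows the ring centred at about (261,143), in line with the closed fingers at (258,225), with the bright heater plate to the right at (340,123). All three views agree to a few mm, so I descend onto the entry line.

```bash
sed -i 's/\.5075,-\.0755/.508,-.0755/; s/-15\.1/-14.7/' h.py
python3 -m pendant '{"linear":[[0.08,-0.02,-0.85],[0.08,-0.02,-0.85],[0.08,-0.02,-0.85],[0.08,-0.02,-0.85],[0,0,0]],"rotation":[[0.1,-0.06,0.19],[0,0,0],[0,0,0],[0,0,0],[0,0,0]],"claw":[0,0,0,0,0]}'
python3 - <<'E'
from h import *
u,v,M=report()
d=np.r_[u*.7071,-.7071];T=np.c_[np.cross(np.r_[v,0],d),np.r_[v,0],d]
print('rot units',np.round(np.degrees(R.from_matrix(T@M.T).as_rotvec())/6,2))
save('wrist','wrist3.png')
for t in ('ring_top','pull_ring'):
    for r in robot.place_of('wrist',t)[:1]: print(t,round(r['confidence'],2),np.round(r['location'],4))
E
```

```text
time: 6.22
position: [0.5932, -0.1011, 0.1835]
tcp_rot: [-3.109, 0.784, 2.889]
force: [0.5, -0.6, 0.3]
width: 0.0002
finger_force: 0.0
t 6.225 r,tan,z mm [ 88.9  -3.2 183.5] F [ 0.5 -0.6  0.3]
z [ 0.675 -0.208 -0.708] y [ 0.273  0.962 -0.023]
rot units [ 0.21 -0.07  0.19]
ring_top 0.7 [ 0.6763 -0.1202  0.109 ]
```

View pics/wrist3.png

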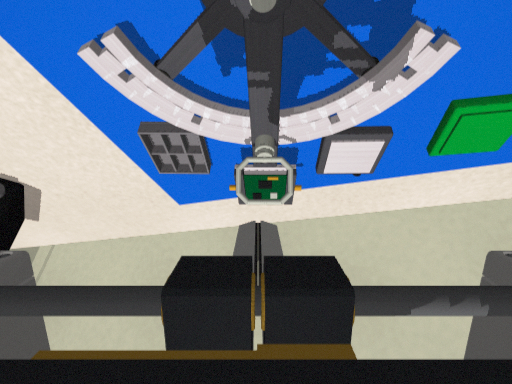

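```bash
python3 - <<'E'
from h import *
s=robot.sense();print(np.round(s['joint_positions'],3),np.round(s['dq'],3))
E
```

```text
[-0.07   0.143  0.077  2.318  1.964  0.214 -0.586] [-0.007 -0.009  0.    -0.     0.024  0.002 -0.027]
```

The wrist is in its q6 dead zone (minimum 0.19). At the ring the arm needs the other wrist branch (q5≈π), so I tip the tool flatter to get past it, well clear of everything.

```bash
python3 -m pendant '{"linear":[[0,0,0],[0,0,0],[0,0,0],[0,0,0],[0,0,0]],"rotation":[[-0.13,-0.48,0.05],[-0.13,-0.48,0.05],[-0.13,-0.48,0.05],[-0.13,-0.48,0.05],[0,0,0]],"claw":[0,0,0,0,0]}'
cat > s.py <<'E'
from h import *
import sys
s=robot.sense();u,v,M=report();p=np.radians(float(sys.argv[1]))
d=np.r_[u*np.cos(p),-np.sin(p)];T=np.c_[np.cross(np.r_[v,0],d),np.r_[v,0],d]
print('rot units',np.round(np.degrees(R.from_matrix(T@M.T).as_rotvec())/6,2),'q',np.round(s['joint_positions'],3))
E
python3 s.py 35
```

```text
time: 7.0
position: [0.5932, -0.1011, 0.1846]
tcp_rot: [-3.097, 0.99, 2.918]
force: [0.1, -0.3, -0.3]
width: 0.0006
finger_force: 0.0
t 7.0 r,tan,z mm [ 89.   -3.2 184.6] F [ 0.1 -0.3 -0.3]
z [ 0.805 -0.229 -0.548] y [ 0.258  0.966 -0.024]
rot units [0.3  0.23 0.04] q [ 0.103  0.205 -0.127  2.44   2.611  0.541 -1.221]
```

```bash
python3 -m pendant '{"linear":[[0.09,0.04,-0.5],[0.09,0.04,-0.5],[0,0,-0.5],[0,0,0]],"rotation":[[0.25,0.5,0.02],[0.25,0.5,0.02],[0,0,0],[0,0,0]],"claw":[0,0,0,0]}'
python3 s.py 40
```

```text
time: 7.5
position: [0.5977, -0.0987, 0.1464]
tcp_rot: [3.14, 0.876, 2.886]
force: [0.1, -0.5, 0.0]
width: 0.0003
finger_force: 0.0
t 7.5 r,tan,z mm [ 92.7   0.3 146.4] F [ 0.1 -0.5  0. ]
z [ 0.744 -0.193 -0.64 ] y [0.252 0.968 0.001]
rot units [ 0.    0.04 -0.02] q [ 0.123  0.261 -0.121  2.389  2.611  0.425 -1.218]
```

```bash
python3 -m pendant '{"linear":[[0.59,-0.16,-0.51],[0.59,-0.16,-0.51],[0.59,-0.16,-0.51],[0,0,0]],"rotation":[[0,0,0],[0,0,0],[0,0,0],[0,0,0]],"claw":[0,0,0,0]}'
python3 s.py 40
python3 - <<'E'
from h import *
save('wrist','w4.png')
for r in robot.place_of('wrist','ring_top')[:1]: print(r['confidence'],r['location'])
save('scene','s4.png')
for r in robot.place_of('scene','ring_top')[:1]: print(r['confidence'],r['location'])
a=cv2.imread('pics/w4.png');b=cv2.imread('pics/s4.png')
cv2.imwrite('pics/m4.png',np.hstack([cv2.resize(a[80:280,170:345],None,fx=2.2,fy=2.2),cv2.resize(b[210:320,190:300],(400,440))]))
E
```

```text
time: 8.0
position: [0.6423, -0.111, 0.1081]
tcp_rot: [3.14, 0.876, 2.885]
force: [0.2, -0.8, 0.0]
width: 0.0004
finger_force: 0.0
t 8.0 r,tan,z mm [138.9  -0.3 108.1] F [ 0.2 -0.8  0. ]
z [ 0.744 -0.193 -0.64 ] y [0.252 0.968 0.001]
rot units [-0.    0.03 -0.01] q [ 0.163  0.414 -0.137  2.298  2.694  0.481 -1.267]
0.21 [0.6788, -0.2448, 0.0019]
0.46 [0.6741, -0.1188, 0.1112]
```

View pics/m4.png

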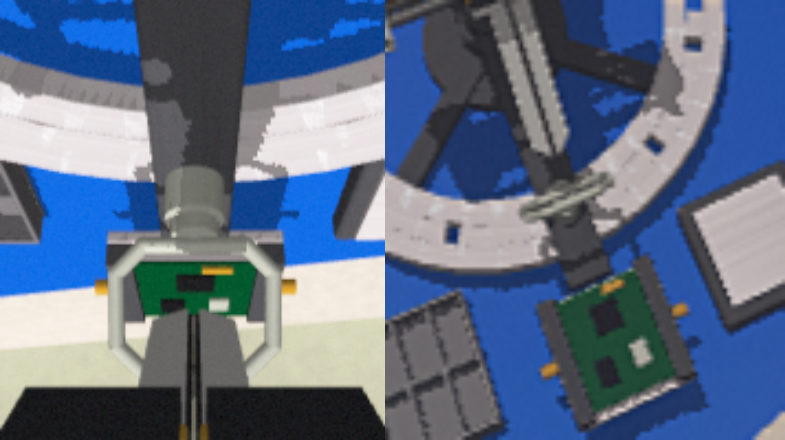

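The left half shows the finger tip at about (193,315), centred sideways in the ring (x 110–280). The right half shows it in line with the ring at (565,195). I go on through.

```bash
python3 -m pendant '{"linear":[[0.44,-0.12,-0.38],[0.44,-0.12,-0.38],[0,0,0]],"rotation":[[0,0,0],[0,0,0],[0,0,0]],"claw":[0,0,0]}'
python3 -m pendant '{"linear":[[0.44,-0.11,-0.38],[0.44,-0.11,-0.38],[0,0,0]],"rotation":[[0,0,0],[0,0,0],[0,0,0]],"claw":[0,0,0]}'
python3 s.py 40
python3 - <<'E'
from h import *
save('wrist','w5.png')
save('scene','s5.png')
for r in robot.place_of('scene','ring_top')[:1]: print(r['confidence'],r['location'])
a=cv2.imread('pics/w5.png');b=cv2.imread('pics/s5.png')
cv2.imwrite('pics/m5.png',np.hstack([cv2.resize(a[80:280,170:345],None,fx=2.2,fy=2.2),cv2.resize(b[210:320,190:300],(400,440))]))
E
```

```text
time: 8.57
position: [0.6649, -0.1171, 0.0888]
tcp_rot: [3.139, 0.876, 2.885]
force: [-0.6, 0.1, 1.0]
width: 0.0005
finger_force: 0.0
time: 8.95
position: [0.6869, -0.1225, 0.0699]
tcp_rot: [3.139, 0.876, 2.885]
force: [0.8, -0.4, 0.8]
width: 0.0005
finger_force: 0.0
t 8.95 r,tan,z mm [ 1.849e+02 -1.000e-01  6.990e+01] F [ 0.8 -0.4  0.8]
z [ 0.744 -0.193 -0.64 ] y [0.252 0.968 0.002]
rot units [-0.01  0.04 -0.01] q [ 0.186  0.552 -0.142  2.196  2.742  0.514 -1.284]
0.42 [0.6718, -0.1174, 0.1087]
```

View pics/m5.png

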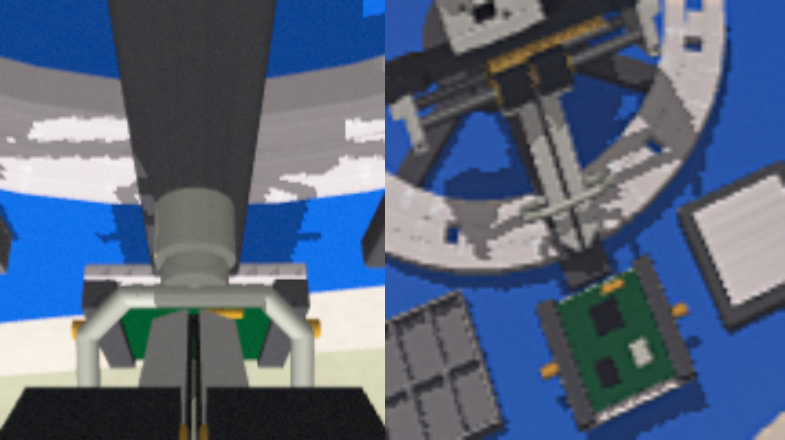

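Fully through: the top bar crosses over the finger at about (565,195) in the right half. Now I lift, watching the force.

```bash
python3 -m pendant '{"linear":[[0,0,0.25],[0,0,0.25],[0,0,0]],"rotation":[[0,0,0],[0,0,0],[0,0,0]],"claw":[0,0,0]}' | grep -E 'pos|force:'
for i in 1; do
python3 -m pendant '{"linear":[[0,0,0.1],[0,0,0]],"rotation":[[0,0,0],[0,0,0]],"claw":[0,0]}' | grep -E 'pos|force:'
python3 -m pendant '{"linear":[[0,0,0.1],[0,0,0]],"rotation":[[0,0,0],[0,0,0]],"claw":[0,0]}' | grep -E 'pos|force:'
python3 -m pendant '{"linear":[[0,0,0.1],[0,0,0]],"rotation":[[0,0,0],[0,0,0]],"claw":[0,0]}' | grep -E 'pos|force:'
done
```

```text
position: [0.6862, -0.1222, 0.084]
force: [-0.2, 0.3, -0.1]
finger_force: 0.1
position: [0.6861, -0.1222, 0.0856]
force: [-1.4, -0.2, -6.2]
finger_force: 2.5
position: [0.6861, -0.1222, 0.0882]
force: [-1.5, 0.9, -6.8]
finger_force: 3.1
position: [0.6862, -0.1222, 0.0909]
force: [-3.7, 0.3, -6.3]
finger_force: 3.6
```

```bash
python3 -m pendant '{"linear":[[0,0,0.1],[0,0,0.1],[0,0,0]],"rotation":[[0,0,0],[0,0,0],[0,0,0]],"claw":[0,0,0]}' | grep -E 'pos|force:'
python3 -m pendant '{"linear":[[0,0,0.08],[0,0,0]],"rotation":[[0,0,0],[0,0,0]],"claw":[0,0]}' | grep -E 'pos|force:'
python3 s.py 40
python3 - <<'E'
from h import *
for c in ('scene','top'):
    save(c,c+'6.png')
    for t in ('ring_top','board'):
        for r in robot.place_of(c,t)[:1]: print(c,t,round(r['confidence'],2),np.round(r['location'],4))
E
```

```text
position: [0.6863, -0.1222, 0.096]
force: [-4.4, 1.3, -6.8]
finger_force: 4.2
position: [0.6863, -0.1223, 0.098]
force: [-5.2, 1.6, -8.0]
finger_force: 4.4
t 10.85 r,tan,z mm [184.4  -0.   98. ] F [-5.2  1.6 -8. ]
z [ 0.744 -0.193 -0.64 ] y [0.252 0.968 0.002]
rot units [-0.    0.04 -0.02] q [ 0.17   0.487 -0.123  2.197  2.708  0.452 -1.257]
scene ring_top 0.53 [ 0.6727 -0.1207  0.1271]
scene board 0.94 [ 0.7394 -0.1371  0.0541]
top ring_top 0.52 [ 0.6776 -0.1182  0.1261]
top board 0.77 [ 0.7368 -0.1356  0.0506]
```

```bash
python3 -m pendant '{"linear":[[0.088,0.376,0],[0.068,0.38,0],[0.048,0.383,0],[0.028,0.385,0],[0.008,0.386,0]],"rotation":[[0,0,0.5],[0,0,0.5],[0,0,0.5],[0,0,0.5],[0,0,0.5]],"claw":[0,0,0,0,0]}' | grep -E 'pos|force:'
python3 -m pendant '{"linear":[[-0.012,0.386,0],[-0.032,0.385,0],[-0.052,0.383,0],[0,0,0]],"rotation":[[0,0,0.5],[0,0,0.5],[0,0,0.5],[0,0,0]],"claw":[0,0,0,0]}' | grep -E 'pos|force:'
python3 - <<'E'
from h import *
report(np.radians(9.3))
P=np.array([.508,-.0755])
for c in ('scene','top'):
    save(c,c+'7.png')
    for t in ('ring_top','board','heater'):
        for r in robot.place_of(c,t)[:1]:
            w=np.array(r['location']);print(c,t,round(r['confidence'],2),np.round(w,4),'ang',np.degrees(np.arctan2(*(w[:2]-P)[::-1])))
E
```

```text
position: [0.6922, -0.0749, 0.0977]
force: [-5.7, -1.4, -7.6]
finger_force: 4.9
position: [0.6897, -0.0467, 0.0976]
force: [-5.7, -0.3, -7.9]
finger_force: 4.8
t 12.275 r,tan,z mm [184.   -1.   97.6] F [-5.7 -0.3 -7.9]
z [ 0.758  0.126 -0.64 ] y [-0.163  0.987  0.002]
scene ring_top 0.42 [ 0.6748 -0.0469  0.1261] ang 9.729485359824528
scene board 0.88 [ 0.7465 -0.0416  0.0494] ang 8.089739007882796
scene heater 0.91 [ 0.5913  0.2187 -0.0021] ang 74.19102236394566
top ring_top 0.46 [ 0.6778 -0.0461  0.1246] ang 9.82308079178488
top board 0.61 [ 0.7437 -0.0405  0.0527] ang 8.446349809949321
top heater 0.82 [ 0.5935  0.2213 -0.0026] ang 73.9297491336656
```

```bash
python3 -m pendant '{"linear":[[-0.047,0.266,0],[-0.057,0.264,0],[-0.066,0.262,0],[0,0,0]],"rotation":[[0,0,0.35],[0,0,0.35],[0,0,0.35],[0,0,0]],"claw":[0,0,0,0]}' | grep -E 'pos|force:'
cat > a.py <<'E'
from h import *
report(np.radians(15.3))
P=np.array([.508,-.0755])
for c in ('scene','top'):
    save(c,c+'_%d.png'%(robot.sense()['time']*100))
    for t in ('ring_top','board'):
        for r in robot.place_of(c,t)[:1]:
            w=np.array(r['location']);print(c,t,round(r['confidence'],2),np.round(w,4),'ang',np.degrees(np.arctan2(*(w[:2]-P)[::-1])))
E
python3 a.py
python3 -m pendant '{"linear":[[0,0,-0.1],[0,0,-0.1],[0,0,0]],"rotation":[[0,0,0],[0,0,0],[0,0,0]],"claw":[0,0,0]}' | grep -E 'pos|force:'
python3 -m pendant '{"linear":[[0,0,-0.1],[0,0,0]],"rotation":[[0,0,0],[0,0,0]],"claw":[0,0]}' | grep -E 'pos|force:'
python3 a.py
```

```text
position: [0.6855, -0.0271, 0.0975]
force: [-6.2, -2.0, -7.7]
finger_force: 5.0
t 13.175 r,tan,z mm [ 1.84e+02 -1.00e-01  9.75e+01] F [-6.2 -2.  -7.7]
z [ 0.74   0.208 -0.64 ] y [-0.27   0.963  0.001]
scene ring_top 0.65 [ 0.5911  0.4184 -0.0051] ang 80.44928457022259
top ring_top 0.65 [ 0.6745 -0.0281  0.1243] ang 15.890841497496673
top board 0.68 [ 0.7376 -0.0133  0.0512] ang 15.157942855758398
position: [0.6855, -0.027, 0.0925]
force: [-6.3, -2.6, -6.9]
finger_force: 5.0
position: [0.6856, -0.027, 0.0901]
force: [-7.2, -1.9, -5.9]
finger_force: 4.9
t 14.1 r,tan,z mm [ 1.841e+02 -1.000e-01  9.010e+01] F [-7.2 -1.9 -5.9]
z [ 0.74   0.208 -0.64 ] y [-0.269  0.963  0.001]
scene ring_top 0.55 [ 0.6639 -0.033   0.098 ] ang 15.24889901359967
scene board 0.86 [ 0.7411 -0.0156  0.0517] ang 14.411550572941271
top ring_top 0.41 [ 0.6722 -0.03    0.1182] ang 15.488111014363966
top board 0.85 [ 0.7368 -0.0111  0.0512] ang 15.720240274969253
```

The finger still carries the spring at about 6 mm lift, so the pin has entered the hole. I lower on.

```bash
python3 -m pendant '{"linear":[[0,0,-0.1],[0,0,-0.1],[0,0,-0.1],[0,0,0]],"rotation":[[0,0,0],[0,0,0],[0,0,0],[0,0,0]],"claw":[0,0,0,0]}' | grep -E 'pos|force:'
python3 -m pendant '{"linear":[[0,0,-0.25],[0,0,-0.15],[0,0,0]],"rotation":[[0,0,0],[0,0,0],[0,0,0]],"claw":[0,0,0]}' | grep -E 'pos|force:'
python3 a.py
```

```text
position: [0.6864, -0.0267, 0.0834]
force: [-2.4, -2.6, -4.2]
finger_force: 2.6
position: [0.686, -0.0257, 0.0729]
force: [0.1, -0.1, 0.5]
finger_force: 0.0
t 15.275 r,tan,z mm [184.9   1.   72.9] F [ 0.1 -0.1  0.5]
z [ 0.74   0.209 -0.639] y [-0.271  0.963  0.002]
scene ring_top 0.66 [ 0.6744 -0.0269  0.1135] ang 16.281357794069457
top ring_top 0.53 [ 0.6784 -0.0269  0.1127] ang 15.91874670307103
top board 0.79 [ 0.7375 -0.0102  0.0517] ang 15.882727120966251
```

```bash
python3 -m pendant '{"linear":[[-0.3,-0.085,0.25],[-0.59,-0.165,0.5],[-0.59,-0.165,0.51],[0,0,0]],"rotation":[[0,0,0],[0,0,0],[0,0,0],[0,0,0]],"claw":[0,0,0,0]}' | grep -E 'pos|force:'
python3 -m pendant '{"linear":[[-0.59,-0.165,0.51],[-0.59,-0.165,0.51],[-0.59,-0.165,0.51],[0,0,0.5],[0,0,0]],"rotation":[[0,0,0],[0,0,0],[0,0,0],[0,0,0],[0,0,0]],"claw":[0,0,0,0,0]}' | grep -E 'pos|force:'
python3 a.py
python3 - <<'E'
from h import *
for c in ('scene','top','wrist'):
    save(c,c+'9.png')
    for t in ('heater','tray','pull_ring','ring_top','board','mug','mouse','flux_bottle'):
        for r in robot.place_of(c,t)[:3 if t=='heater' else 1]: print(c,t,round(r['confidence'],2),np.round(r['location'],4))
a=cv2.imread('pics/wrist9.png');b=cv2.imread('pics/scene9.png')
cv2.imwrite('pics/m9.png',np.hstack([cv2.resize(a[60:260,150:350],(400,400)),cv2.resize(b[190:330,180:320],(400,400))]))
E
```

```text
position: [0.6483, -0.0372, 0.1053]
force: [0.9, -0.4, 0.2]
finger_force: 0.0
position: [0.6051, -0.0492, 0.1558]
force: [0.1, 0.2, -0.5]
finger_force: 0.0
t 16.7 r,tan,z mm [100.6  -0.2 155.8] F [ 0.1  0.2 -0.5]
z [ 0.741  0.208 -0.638] y [-0.27   0.963  0.001]
scene ring_top 0.68 [ 0.6732 -0.026   0.1149] ang 16.68015094522088
scene board 0.55 [ 0.7425 -0.0143  0.0513] ang 14.626841573748662
top ring_top 0.6 [ 0.6726 -0.0266  0.1125] ang 16.545833688756264
top board 0.6 [ 0.7361 -0.012   0.0507] ang 15.556493931108845
scene heater 0.98 [0.7302 0.1276 0.0021]
scene heater 0.75 [0.591  0.2221 0.0007]
scene heater 0.71 [ 0.7373 -0.0144  0.0013]
scene tray 0.91 [ 0.6763 -0.245   0.0028]
scene pull_ring 0.49 [0.3644 0.348  0.0022]
scene ring_top 0.5 [ 0.674  -0.0274  0.1107]
scene board 0.88 [ 0.7416 -0.015   0.053 ]
scene mug 0.8 [0.5933 0.4178 0.0024]
scene flux_bottle 0.82 [ 0.4838 -0.4041 -0.0006]
top heater 0.87 [0.7252 0.1325 0.0011]
top heater 0.71 [ 0.5931  0.221  -0.0019]
top heater 0.46 [ 0.7383 -0.0176 -0.0021]
top tray 0.71 [ 0.6754 -0.2433  0.0029]
top pull_ring 0.63 [ 0.6611 -0.0342  0.0892]
top ring_top 0.66 [ 0.6745 -0.0288  0.1068]
top board 0.78 [ 0.7387 -0.013   0.0491]
top mug 0.59 [ 0.5936  0.4145 -0.0018]
top mouse 0.76 [0.3596 0.3412 0.003 ]
top flux_bottle 0.53 [ 0.4873 -0.4072 -0.0014]
wrist heater 0.88 [ 0.7425 -0.0142  0.0042]
wrist heater 0.67 [ 0.7301  0.1296 -0.001 ]
wrist heater 0.6 [5.900e-01 2.154e-01 3.000e-04]
wrist tray 0.78 [ 6.765e-01 -2.442e-01  5.000e-04]
wrist ring_top 0.57 [ 0.6774 -0.0355  0.1101]
wrist board 0.86 [ 0.7363 -0.0131  0.0544]
```

View pics/m9.png

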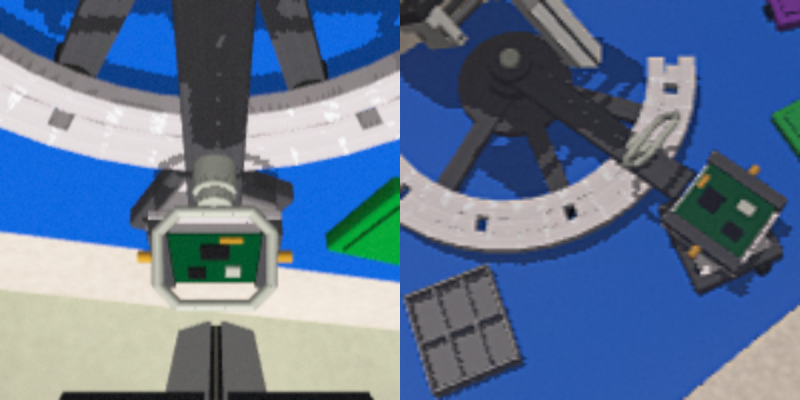

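The board sits over the bright plate (right half, about (725,225)). The ring is back at 110 mm, the finger is free, and the other things have not moved.

```bash
python3 -c "
from plant import robot
print(robot.job_done())"
```

```text
the job is handed in; nothing more can be done
None
```

The job is handed in: I lifted the pin, swung the arm one hole (+30°) so the board is over the preheating plate, and the cameras and forces show the pin home with nothing else moved; no verdict came back.

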